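Unhook the long tile from the drying rack

TASK

Take the brush off the low stand and set it down on the bench, bristles down and clear of the stand. Then unhook the long tile from the sloped rack by raising its lower end until the nib comes off the batten, draw it out without wrenching it against the strip over its head, and lay it gently, flat and rib upward, centrally and lengthwise across the stand's two bearers. Leave the short tiles hanging and the other things where they are.

Things in the scene. Friction and masses are not known exactly. Their poses are not given: they have to be found in the camera images.
- long_tile_rib (a point): On the long terracotta tile's rib, centre line, 62 mm from the tail end, 24 mm above the plate's underside. Rib: 24 mm wide, flat-sided, 28 mm high, top 14 mm above this point; 2 to 104 mm from the tail. Axes: x towards the head, z out of the ribbed face. 0.18 to 0.37 kg, centre of mass 15 mm towards the head. Hangs in any one of the rack's three bays, tail down towards the robot.
- long_tile_head (a point): Middle of the long tile's head edge (half-way through the plate), the upper end, under the rack's keeper strip; axes as the rib point's, which lies 110 mm towards the tail (-x). Plate 170 x 80 x 10 mm, the only long one of three tiles.
- long_tile_nib (a point): Lower edge of the long tile's nib, at its tail-side face. The nib hangs 12 mm from the underside, 8 mm thick, 60 mm wide, its tail-side face 48 mm from the head end (62 mm from the rib point); hooked behind the rack's upper batten at the start.
- short_tile_a_rib (a point): On the rib of a short tile that stays on the rack: 32 mm from its tail end, 24 mm above its underside. Made as the long tile but 130 mm long; head end at x = +98 mm from here. Hangs in another bay.
- short_tile_b_rib (a point): The same on the other short tile.
- rack_slope (a point): Fixed wooden tile rack: middle bay, tiles' underside, upper face of the upper batten, 130 mm above the bench. Axes level: x to the rack's back, y along the battens (bays at y = -96, 0, 96 mm), z up. It slopes down to the robot by 0.66 rad. With u up the slope and n out of it from here: battens u -17 to -1 and -74 to -60 mm, tops n = 0; channel floor behind the ledge n = -22.
- keeper: Lower edge of the steel keeper strip over the tile heads, underside, middle bay: u = 30, n = 15 mm (5 mm clear above the plates). The strip runs from here up to the back board at u = 64 mm; heads lie at u = 48. Cheeks 6 mm thick part the bays (90 mm clear), u -16 to 64, n up to 15 mm. Rack 300 mm wide, 190 mm deep with the long tile, 190 mm high. Axes as the rack's, level.
- rack: The whole rack, origin on the bench 20 mm in front of and 130 mm below the slope point. To unhook a tile: turn its tail up some 30 to 36 degrees (towards level), the head staying under the strip and the tile moving about 10 mm up the slope, so that the nib rises over the batten without its head hitting strip or back board; then draw it out tailward as it turns part way back.
- stand: Fixed low stand: base plate 130 mm (x) by 110 mm (y) by 8 mm, origin at the centre of its underside on the bench. Two wooden bearers 14 mm wide and 100 mm long run along its y axis at x = -20 and +20 mm; their tops are 28 mm above the bench. The long tile is to lie across them, lengthwise along the stand's x axis, nib hanging outside the bearers.
- brush_mid (a point): Centre of a wooden-backed wire scrubbing brush 155 mm long (own y axis), 59 mm wide (x) and 46 mm high (z up), 0.07 kg, half-way up; gripped across its width. At the start it lies bristles down on the stand's bearers. The bench in front of the rack, towards the robot, is free to set it down.
- oil_can_mid (a point): Half-way up a standing spray can, 55 mm across and 171 mm high, between the rack and the stand. Stays where it is.
- jar_mid (a point): Half-way up a clear jar with a white lid, 71 mm across, 82 mm high, beside the rack. Stays where it is.
- brass_cup_mid (a point): Half-way up a brass cup 58 mm across and 40 mm high, beside the stand. Stays where it is.
- tin_mid (a point): Half-way up a round metal tin 61 mm across and 34 mm high, beyond the stand. Stays where it is.
There are look-alikes about, which are no part of the job. Several things look just like the stand: the one meant starts nearest to the robot's base.

How it is judged:
By the outcome, as a careful person would: the job done as asked, in the order asked, and still so for the second after the job is handed in, with the robot touching nothing.
It also fails if it takes over 59 s, if anything falls off the work surface, if the arm or the gripper's body presses on something with over 40 N, if the wrist force passes 120 N, or if a joint passes its speed limit or range.

ROBOT

A 6-joint arm with a two-finger parallel gripper is mounted at the origin on the work surface; the furniture and walls round the work are solid. World frame = base frame: x ahead of the robot, y to its left, z up, the work surface at z = 0. Lengths are in m, angles in degrees, forces in N, time in s.
With the tool pointing down it reaches from about 0.325 to 0.925 m from the base axis. Payload 3.1 kg.
Tool frame: the origin (TCP) lies at the centre of the arm's flange, where the gripper is bolted on; the fingertips stand 173 mm ahead of it and the grasp point (between the pads) lies 155 mm ahead of it (ctrl.hold_point_z is the distance from the TCP to the grasp point, in m); z points along the fingers, x is the direction in which the jaws open and shut, and the axes are right-handed (so a half turn about z gives the same grasp; the last joint's range is limited). The gripper opens to 85 mm and grips with 20 to 120 N. Pads are 22 mm wide; open, the fingers measure 114 mm over their backs; the gripper's body (76 mm by 85 mm) begins 54 mm behind the grasp point. The pads swing forward as they close: fully open they stand 13 mm farther back than shut.
Start: joints at [63.415, 12.427, 92.441, -0, 75.132, -6.429], TCP at [0.215, 0.587, 0.405] pointing down, gripper open.
Joint ranges: [-157.48, 157.48], [-44.54, 120.13], [17.64, 146.25], [-64.5, 244.5], [7.68, 150.69], [-147.95, 147.95]. Speed limits (degrees/s): [159.86, 159.86, 180, 180, 180, 180].

INTERFACE

Orientations are given as a 3x3 rotation matrix whose columns are the frame's x, y, z axes.
In Python, from workcell import readout, camera, workorder, outline_of, ctrl gives the robot as it stands. The module is installed in compiled form; this text tells all that it offers.
- The arm moves only by the shell command python3 -m pendant 'ROWS' [FORCE]. ROWS is JSON, a list of rows, each a list of 3 entries, a list of its own where there are three numbers: the opening, from 0 (shut) to 1 (fully open), then the shift along the tool's x, y, z in mm, then the turn about the tool's z in rad. A call has 1 to 10 rows; each row shifts and turns the commanded pose from where the row before left it, along the tool's axes as they then stand; what a row does not reach is not made up. A row lasts 1/8 s, in which the tool goes at most 62.5 mm and 10.7 degrees, less where a joint would pass 70% of its speed; a pose out of reach is approached as far as the arm can. A call with a gripper value outside its range is refused whole. The fingers move at their own pace and stop on an object; FORCE is the grip in N (left out, the last holds). Time passes only in rows, so rows that do not move let the fingers close. It gives the time, the measured TCP pose, the force and the opening at its end, in the units of the state.
- readout.state(): the state, without advancing time (a new reading comes with each control period).
- camera(name): name is "side" or "top" or "wrist"; returns a dict with "pixels" (480x640x3 uint8, red, green, blue), "intrinsics" (3x3 intrinsics, pixels), "R" (3x3) and "t" (3): a world point X has camera coordinates R X + t. Camera axes: x right, y down, z forward; pixel columns grow to the right and rows downward; lengths in m; the calibration is good to about 2 mm. A picture is of the moment at which its call begins. There is no depth.
- workorder.finish_job(): hands the job in, once; it reports no verdict.
Trained networks look in the newest picture that a camera, given by its name, has taken for a name from the list of things; names that differ only in an ending like _2 or _b are one class to them, and where a whole thing is asked for, a point or a joint stands for the part that bears it (a point fixed in the world has none). Each returns a list of dicts, best first, with "conf" (0 to 1); they miss things now and then, are a little off and sometimes report something else, mostly with a low value. They report only what shows in the picture. A call takes as long as a camera call. They do not tell look-alikes from the thing itself.
- outline_of(camera, thing): "mask" (480x640 bool, what is visible of it) and "bbox" ([left, top, width, height] in pixels, round what is visible of it).
The state is a dict: "clock": time; "joints": joint angles; "qd": joint speeds; "joint_efforts": joint torques, N m; "tool_pos": TCP position; "tool_rot": TCP orientation; "wrist_force": force on the tool from outside, world axes, zero at the start; "moment": the same for the moment, N m; "finger_gap": opening from 0.0 (shut) to 1.0 (fully open).
Only numpy, scipy, OpenCV 4.12 (cv2) and the standard library are available. Lean on these libraries where they do the work, as an engineer would, in place of code of your own. Each camera call takes 0.05 s, during which the arm holds its last target. There are 200 camera calls.

## Working session

There is one attempt and no reset: what is moved stays moved. The work goes in short steps, Python scripts to look and compute and a shell command to move; the robot and the scene stay as the last step left them, time stands still between calls to the robot, and variables do not carry over. Pictures are saved under pics/ and viewed, about 8 in all and at most 12, crops included, and the job is handed in when it is done.

```bash
mkdir -p pics; ls; python3 - <<'E'
from workcell import readout,camera,outline_of
import cv2,numpy as np
s=readout.state();print({k:np.round(v,3).tolist() for k,v in s.items()})
for c in ["side","top"]:
    d=camera(c);cv2.imwrite(f"pics/{c}0.png",d["pixels"][:,:,::-1])
    print(c,np.round(d["intrinsics"],1).tolist(),np.round(d["R"],4).tolist(),np.round(d["t"],4).tolist())
    for n in ["long_tile_rib","short_tile_a_rib","rack","stand","brush_mid","oil_can_mid","jar_mid","brass_cup_mid","tin_mid"]:
        for o in outline_of(c,n)[:4]:
            m=o["mask"].astype(np.uint8)
            r=cv2.minAreaRect(cv2.findNonZero(m))
            print(n,round(o["conf"],2),o["bbox"],m.sum(),np.round(cv2.boxPoints(r)).astype(int).tolist())
E
```

```text
pics
{'clock': 0.0, 'joints': [63.414, 12.477, 92.53, -0.001, 75.13, -6.428], 'qd': [-0.071, 0.033, 0.063, -0.023, -0.025, 0.017], 'joint_efforts': [-0.001, -39.685, -30.385, -0.0, 0.01, 0.0], 'tool_pos': [0.215, 0.586, 0.403], 'tool_rot': [[0.345, 0.939, -0.001], [0.939, -0.345, -0.002], [-0.002, -0.0, -1.0]], 'wrist_force': [0.419, 0.263, 0.022], 'moment': [-0.043, 0.037, 0.038], 'finger_gap': 0.998}
side [[440.8, 0.0, 319.3], [0.0, 440.8, 236.5], [0.0, 0.0, 1.0]] [[-0.9961, -0.0884, 0.0038], [-0.0504, 0.5315, -0.8456], [0.0727, -0.8424, -0.5339]] [0.588, 0.2153, 1.1526]
long_tile_rib 0.6 [264.1, 263.8, 53.9, 54.7] 1418 [[256, 282], [271, 262], [322, 299], [307, 319]]
short_tile_a_rib 0.83 [282.4, 224.2, 42.7, 40.9] 724 [[279, 240], [291, 223], [325, 247], [313, 264]]
short_tile_a_rib 0.34 [235.8, 210.3, 81.6, 122.2] 3183 [[221, 300], [279, 207], [347, 250], [289, 342]]
rack 0.65 [236.8, 210.4, 81.7, 120.2] 3146 [[221, 300], [280, 207], [347, 250], [288, 343]]
stand 0.85 [300.0, 193.8, 42.5, 19.6] 501 [[300, 196], [339, 190], [341, 210], [303, 215]]
stand 0.8 [330.8, 220.1, 44.0, 2
[... 1363 characters left out ...]
], [470, 189], [488, 232], [451, 248]]
stand 0.62 [361.9, 238.8, 49.3, 52.4] 1131 [[364, 244], [403, 235], [413, 282], [374, 291]]
brush_mid 0.96 [367.3, 251.6, 58.8, 22.0] 1038 [[366, 255], [424, 251], [425, 271], [367, 274]]
brush_mid 0.6 [324.8, 202.8, 20.8, 28.0] 430 [[320, 218], [338, 200], [352, 214], [334, 232]]
oil_can_mid 0.63 [325.0, 201.4, 25.7, 30.5] 497 [[319, 219], [338, 199], [353, 214], [334, 234]]
jar_mid 0.8 [181.6, 156.6, 21.4, 30.5] 524 [[181, 157], [201, 157], [201, 186], [181, 186]]
brass_cup_mid 0.71 [422.4, 263.6, 24.6, 21.3] 372 [[425, 262], [447, 262], [447, 282], [425, 282]]
tin_mid 0.6 [360.1, 200.4, 23.0, 24.0] 412 [[358, 212], [374, 197], [389, 212], [374, 228]]
```

```bash
python3 - <<'E'
import cv2
a=cv2.imread("pics/top0.png")[130:310,170:500];cv2.imwrite("pics/top0c.png",cv2.resize(a,None,fx=2.4,fy=2.4,interpolation=cv2.INTER_CUBIC))
a=cv2.imread("pics/side0.png")[170:370,200:420];cv2.imwrite("pics/side0c.png",cv2.resize(a,None,fx=3,fy=3,interpolation=cv2.INTER_CUBIC))
E
```

```text
(no output)
```

View pics/top0c.png

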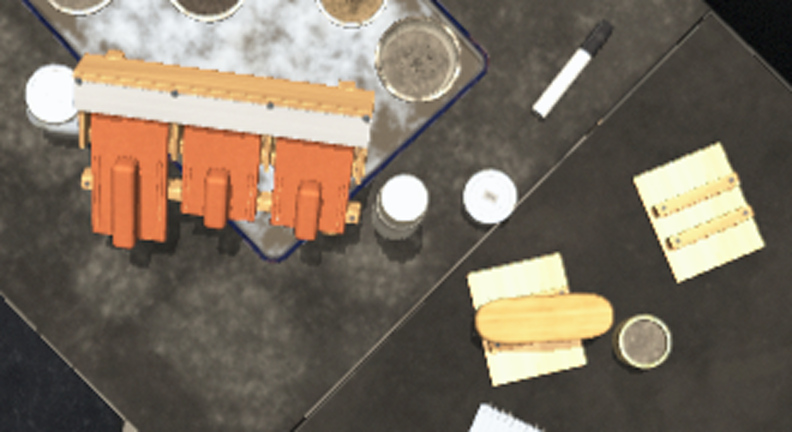

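View pics/side0c.png

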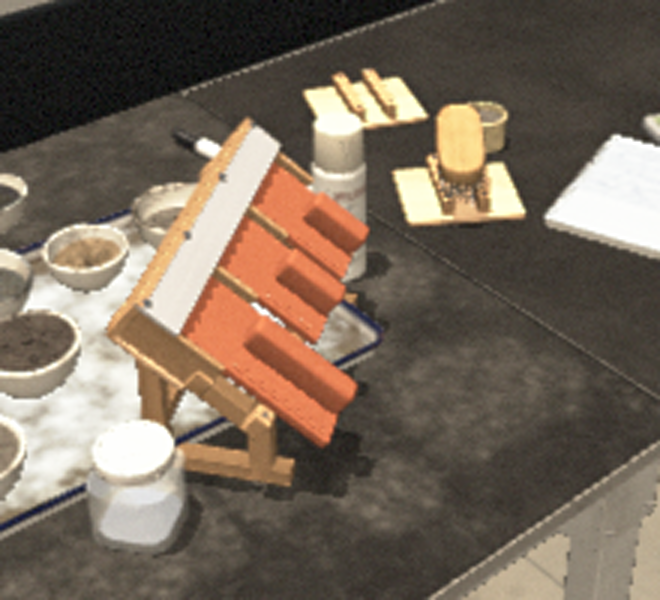

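The top crop shows the long tile in the left bay (around 225,200 in full-image pixels). The brush lies on the nearer stand (about 388,263), with the look-alike stand at about 460,218. The side view agrees: the long tile is nearest that camera, and its rib runs from about (285,282) to (318,300). Next I'll fit the poses.

```bash
cat > h.py <<'E'
import numpy as np,cv2
from scipy.optimize import minimize
A=0.66
def proj(d,P):
    c=np.atleast_2d(P)@d["R"].T+d["t"]; q=c@d["intrinsics"].T; return q[:,:2]/q[:,2:]
def ray(d,uv,z):
    v=d["R"].T@np.linalg.inv(d["intrinsics"])@np.array([uv[0],uv[1],1]); C=-d["R"].T@d["t"]
    return C+v*(z-C[2])/v[2]
def rz(a): return np.array([[np.cos(a),-np.sin(a),0],[np.sin(a),np.cos(a),0],[0,0,1]])
def slope(p,U,Y,N): # rack params x,y,yaw of slope point -> world
    U,Y,N=np.broadcast_arrays(U,Y,N)
    L=np.stack([U*np.cos(A)-N*np.sin(A),Y,U*np.sin(A)+N*np.cos(A)],-1)/1000
    return L@rz(p[2]).T+[p[0],p[1],.13]
def box(a,b): return np.array([[x,y,z] for x in (a[0],b[0]) for y in (a[1],b[1]) for z in (a[2],b[2])],float)
S=4
def fill(m,d,P,v):
    h=cv2.convexHull((proj(d,P)*S+ (S-1)/2).astype(np.float32)).astype(np.int32); cv2.fillConvexPoly(m,h,v)
E
cat > fit.py <<'E'
from h import *
from workcell import camera,outline_of
import pickle
D={c:camera(c) for c in ("top","side")}; pickle.dump(D,open("D0.pkl","wb"))
def orange(d):
    h=cv2.cvtColor(d["pixels"],cv2.COLOR_RGB2HSV); return ((h[...,0]<=12)&(h[...,1]>130)&(h[...,2]>60))
O={c:orange(D[c]) for c in D}
W=slice(140,345),slice(190,350)
def render(d,p,dy):
    m=np.zeros((480*S,640*S),np.uint8)
    for i,(yb,L) in enumerate([(-96,130),(0,130),(96,170)]):
        y=yb+dy[i]
        for b in (box((48-L,y-40,0),(48,y+40,10)),box((48-L+2,y-12,10),(48-L+(104 if L==170 else 64),y+12,38))):
            fill(m,d,slope(p,*b.T),1)
    fill(m,d,slope(p,*box((30,-150,15),(64,150,17)).T),0)
    return cv2.resize(m.astype(np.float32),(640,480),interpolation=cv2.INTER_AREA)
def cost(v):
    e=0
    for c in D:
        r=render(D[c],v[:3],v[3:]*1 if len(v)>3 else [0,0,0]); e+=np.abs(r-O[c])[W].sum()
    return e
c0=ray(D["top"],(262,185),.13)
best=minimize(cost,[c0[0],c0[1],-.127],method="Nelder-Mead",options=dict(initial_simplex=[[c0[0],c0[1],-.127],[c0[0]+.03,c0[1],-.127],[c0[0],c0[1]+.03,-.127],[c0[0],c0[1],-.06]]))
print(best.x,best.fun,[o[W].sum() for o in O.values()])
v=np.r_[best.x,0,0,0]; sx=np.vstack([v]+[v+np.eye(6)[i]*[.005,.005,.02,3,3,3][i] for i in range(6)])
b2=minimize(cost,v,method="Nelder-Mead",options=dict(initial_simplex=sx,maxiter=400)); print(b2.x,b2.fun)
for c in D:
    b=minimize(lambda v:np.abs(render(D[c],v,[0,0,0])-O[c])[W].sum(),best.x,method="Nelder-Mead",options=dict(initial_simplex=best.x+np.vstack([np.zeros(3),np.diag([.01,.01,.03])]))); print(c,b.x,b.fun)
# stand / brush
for n,z in [("stand",.008),("brush_mid",.07),("oil_can_mid",.171),("jar_mid",.082),("brass_cup_mid",.04),("tin_mid",.034)]:
    for o in outline_of("top",n)[:2]:
        r=cv2.minAreaRect(cv2.findNonZero(o["mask"].astype(np.uint8)))
        q=[ray(D["top"],u,z)[:2] for u in cv2.boxPoints(r)]
        print(n,round(o["conf"],2),np.round(ray(D["top"],r[0],z)[:2],3),np.round(q,3).tolist())
p=best.x
for c in D:
    im=D[c]["pixels"][:,:,::-1].copy(); r=render(D[c],b2.x[:3],b2.x[3:])>.5
    k,_=cv2.findContours(r.astype(np.uint8),0,2); cv2.drawContours(im,k,-1,(255,0,0),1); cv2.imwrite(f"pics/fit_{c}.png",im)
a=cv2.resize(cv2.imread("pics/fit_top.png")[130:330,170:470],None,fx=1.33,fy=1.33);b=cv2.resize(cv2.imread("pics/fit_side.png")[190:350,210:390],(400,356))
cv2.imwrite("pics/fit.png",np.hstack([cv2.copyMakeBorder(a,0,356-a.shape[0],0,0,0),b]))
E
python3 fit.py
```

```text
[ 0.68929752 -0.02888199 -0.12561387] 581.75 [np.int64(4031), np.int64(3005)]
[ 0.68929752 -0.02888199 -0.12561387  0.          0.          0.        ] 581.75
top [ 0.68935822 -0.02905539 -0.13003864] 207.875
side [ 0.68875305 -0.03020664 -0.12562116] 365.875
stand 0.88 [ 0.511 -0.363] [[0.563, -0.294], [0.588, -0.404], [0.459, -0.432], [0.435, -0.323]]
brush_mid 0.65 [ 0.511 -0.371] [[0.532, -0.296], [0.541, -0.444], [0.49, -0.446], [0.481, -0.299]]
oil_can_mid 0.64 [ 0.622 -0.209] [[0.617, -0.169], [0.663, -0.215], [0.628, -0.25], [0.582, -0.204]]
jar_mid 0.77 [0.746 0.16 ] [[0.785, 0.188], [0.786, 0.133], [0.707, 0.132], [0.707, 0.186]]
brass_cup_mid 0.67 [ 0.486 -0.486] [[0.457, -0.453], [0.516, -0.454], [0.516, -0.519], [0.457, -0.517]]
```

View pics/fit.png

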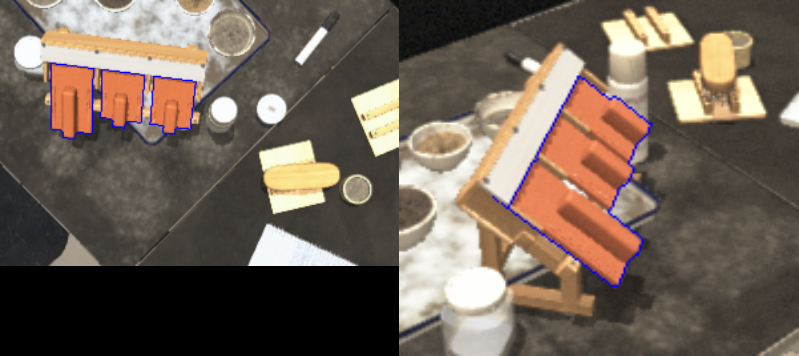

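The fit contour lies on the tile edges in both views. I'll turn the tool to the brush's angle and travel over to it.

```bash
python3 -m pendant '[[1,[0,0,0],0.165],[1,[0,0,0],0.165],[1,[0,0,0],0.165],[1,[0,0,0],0.165],[1,[0,0,0],0.165],[1,[0,0,0],0.165],[1,[0,0,0],0.167]]'; python3 -m pendant '[[1,[14,57,0],0],[1,[14,57,0],0],[1,[14,57,0],0],[1,[14,57,0],0],[1,[14,57,0],0],[1,[14,57,0],0],[1,[14,57,0],0],[1,[14,57,0],0],[1,[14,57,0],0],[1,[14,57,0],0]]'; python3 -m pendant '[[1,[14,57,0],0],[1,[14,57,0],0],[1,[14,57,0],0],[1,[14,57,0],0],[1,[14,57,0],0],[1,[14,57,0],0],[1,[14,57,0],0],[1,[0,0,0],0]]'
cat > st.py <<'E'
import sys,numpy as np
from workcell import readout
s=readout.state();R=np.array(s["tool_rot"]);p=np.array(s["tool_pos"])
print("t",round(s["clock"],2),"tcp",np.round(p,4),"yaw",round(np.degrees(np.arctan2(R[1,0],R[0,0])),2),"F",np.round(s["wrist_force"],2),"M",np.round(s["moment"],2),"gap",round(s["finger_gap"],3))
if len(sys.argv)>1:
    g=np.array([float(a) for a in sys.argv[1:4]])+[0,0,.155]
    print("tool shift mm",np.round(R.T@(g-p)*1000,1))
E
python3 st.py .511 -.371 .060
```

```text
clock: 2.28
tool_pos: [0.2154, 0.5867, 0.4047]
tool_rot: [[0.998, 0.056, -0.0], [0.056, -0.998, 0.0], [-0.0, -0.0, -1.0]]
wrist_force: [-0.6, -0.3, -0.2]
finger_gap: 1.001
clock: 3.52
tool_pos: [0.3905, 0.0246, 0.4053]
tool_rot: [[0.998, 0.062, 0.002], [0.062, -0.998, 0.0], [0.002, 0.0, -1.0]]
wrist_force: [0.6, 0.3, 0.5]
finger_gap: 0.999
clock: 4.53
tool_pos: [0.5132, -0.3694, 0.4037]
tool_rot: [[0.998, 0.058, -0.0], [0.058, -0.998, -0.001], [-0.0, 0.001, -1.0]]
wrist_force: [-0.0, 0.7, -0.7]
finger_gap: 0.997
t 4.53 tcp [ 0.5132 -0.3694  0.4037] yaw 3.34 F [-0.03  0.74 -0.75] M [ 0.06  0.01 -0.  ] gap 0.997
tool shift mm [ -2.2   1.4 188.7]
```

```bash
python3 -m pendant '[[1,[-2,1,50],0],[1,[0,0,50],0],[1,[0,0,45],0],[1,[0,0,30],0],[1,[0,0,13],0],[1,[0,0,0],0],[0,[0,0,0],0],[0,[0,0,0],0],[0,[0,0,0],0],[0,[0,0,0],0]]' 30; python3 -m pendant '[[0,[0,0,0],0],[0,[0,0,0],0]]'; python3 st.py
```

```text
clock: 5.78
tool_pos: [0.5119, -0.3676, 0.2192]
tool_rot: [[0.998, 0.062, 0.003], [0.062, -0.998, -0.003], [0.003, 0.003, -1.0]]
wrist_force: [-0.1, 0.4, 6.2]
finger_gap: 0.606
clock: 6.02
tool_pos: [0.512, -0.3675, 0.2192]
tool_rot: [[0.998, 0.062, 0.003], [0.062, -0.998, -0.003], [0.003, 0.003, -1.0]]
wrist_force: [0.2, 0.6, 5.5]
finger_gap: 0.6
t 6.03 tcp [ 0.512  -0.3675  0.2192] yaw 3.55 F [0.19 0.61 5.48] M [0.13 0.08 0.01] gap 0.6
```

```bash
python3 -m pendant '[[0,[0,0,-15],0],[0,[0,0,-35],0],[0,[0,0,-50],0],[0,[0,0,0],0]]'; python3 - <<'E'
from workcell import camera,outline_of,readout
import cv2,numpy as np
a=camera("side")["pixels"];b=camera("wrist")["pixels"]
cv2.imwrite("pics/b1.png",np.hstack([cv2.resize(a[150:350,200:450],(500,400)),cv2.resize(b,(300,225))[:, :].copy() if 0 else cv2.copyMakeBorder(cv2.resize(b,(300,225)),0,175,0,0,0)])[:,:,::-1])
E
python3 st.py .46 -.06 .060
```

```text
clock: 6.52
tool_pos: [0.5127, -0.3683, 0.3234]
tool_rot: [[0.998, 0.062, 0.009], [0.062, -0.998, -0.008], [0.008, 0.008, -1.0]]
wrist_force: [0.1, -0.2, -0.7]
finger_gap: 0.604
t 6.62 tcp [ 0.511  -0.3668  0.3178] yaw 3.55 F [-0.09 -0.2  -0.49] M [ 0.03  0.04 -0.01] gap 0.602
tool shift mm [ -32.  -309.5  102.4]
```

View pics/b1.png

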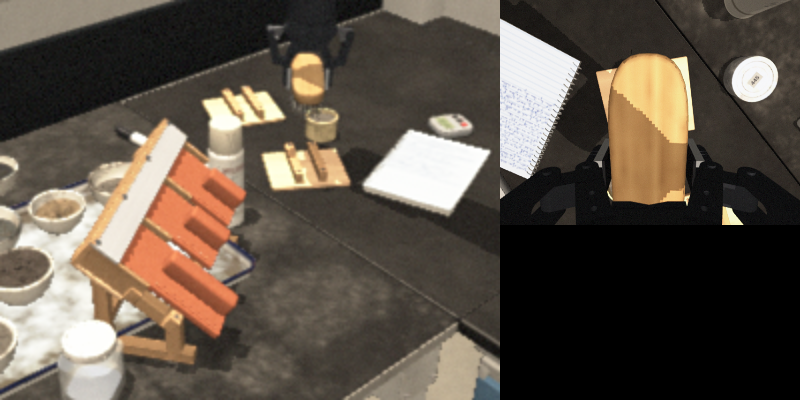

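The brush is held, and the stand's bearers show empty at about (308,165) in the side crop. The bench in front of the rack is free, so I'll set the brush down there.

```bash
python3 -m pendant '[[0,[-3,-30,0],0],[0,[-6,-56,0],0],[0,[-6,-56,0],0],[0,[-6,-56,0],0],[0,[-6,-56,0],0],[0,[-5,-40,0],0],[0,[0,-16,20],0],[0,[0,0,40],0],[0,[0,0,40],0],[0,[0,0,15],0]]'; python3 -m pendant '[[0,[0,0,5],0],[0,[0,0,0],0]]'; python3 st.py
```

```text
clock: 7.88
tool_pos: [0.4571, -0.0585, 0.1978]
tool_rot: [[0.998, 0.062, -0.009], [0.062, -0.998, 0.003], [-0.009, -0.003, -1.0]]
wrist_force: [-0.3, -0.5, -0.9]
finger_gap: 0.604
clock: 8.12
tool_pos: [0.4603, -0.0596, 0.1972]
tool_rot: [[0.998, 0.062, 0.001], [0.062, -0.998, -0.0], [0.001, 0.0, -1.0]]
wrist_force: [0.3, -0.4, -0.5]
finger_gap: 0.603
t 8.12 tcp [ 0.4603 -0.0596  0.1972] yaw 3.54 F [ 0.26 -0.43 -0.54] M [ 0.01 -0.03  0.06] gap 0.603
```

```bash
python3 -m pendant '[[0,[0,0,3],0],[0,[0,0,2],0],[0,[0,0,1.5],0],[0,[0,0,0],0]]'; python3 -m pendant '[[0.75,[0,0,0],0],[1,[0,0,0],0],[1,[0,0,0],0],[1,[0,0,-20],0],[1,[0,0,-50],0],[1,[0,0,-60],0]]'
python3 - <<'E'
from h import *
p=[.6892,-.0292,-.1275]
# plate top under the grip at slope coordinate u (on plate top n=10)
for u in (-62,-54,-48):
    P=slope(p,u,96,10); print(u,"plate top",np.round(P,4),"rib top above same xy",round(28/np.cos(A),1),"grasp pt",np.round(P+[0,0,.029],4))
E
python3 st.py .5715 .086 .3
```

```text
clock: 8.62
tool_pos: [0.4603, -0.0595, 0.1912]
tool_rot: [[0.998, 0.062, 0.001], [0.062, -0.998, -0.0], [0.001, 0.0, -1.0]]
wrist_force: [-1.2, -0.1, 4.8]
finger_gap: 0.601
clock: 9.38
tool_pos: [0.459, -0.0591, 0.3202]
tool_rot: [[0.998, 0.062, -0.004], [0.062, -0.998, 0.001], [-0.003, -0.001, -1.0]]
wrist_force: [0.7, -0.0, 0.0]
finger_gap: 1.002
-62 plate top [0.6467 0.073  0.0999] rib top above same xy 35.4 grasp pt [0.6467 0.073  0.1289]
-54 plate top [0.653  0.0722 0.1048] rib top above same xy 35.4 grasp pt [0.653  0.0722 0.1338]
-48 plate top [0.6577 0.0716 0.1085] rib top above same xy 35.4 grasp pt [0.6577 0.0716 0.1375]
t 9.38 tcp [ 0.459  -0.0591  0.3202] yaw 3.55 F [ 0.74 -0.02  0.04] M [ 0.   -0.05 -0.01] gap 1.002
tool shift mm [ 120.8 -138.  -135.1]
```

```bash
python3 -m pendant '[[1,[0,0,-5],0.176],[1,[0,0,-5],0.176],[1,[0,0,-5],0.176],[1,[0,0,-5],0.176],[1,[0,0,-5],0.176],[1,[0,0,-5],0.176],[1,[0,0,-5],0.176],[1,[0,0,-5],0.176],[1,[0,0,-5],0.176],[1,[0,0,-5],0.175]]'; python3 st.py .653 .0722 .215
```

```text
clock: 10.62
tool_pos: [0.4597, -0.0593, 0.3701]
tool_rot: [[-0.132, -0.991, -0.0], [-0.991, 0.132, 0.0], [-0.0, 0.0, -1.0]]
wrist_force: [0.3, -1.2, 0.7]
finger_gap: 0.998
t 10.62 tcp [ 0.4597 -0.0593  0.3701] yaw -97.56 F [ 0.28 -1.19  0.65] M [ 0.02 -0.   -0.03] gap 0.998
tool shift mm [-155.8 -174.3   -0. ]
```

```bash
python3 -m pendant '[[1,[-35,-40,0],0.005],[1,[-40,-45,0],0],[1,[-40,-45,0],0],[1,[-41,-44,0],0],[1,[0,0,0],0],[1,[0,0,0],0]]'; python3 - <<'E'
from h import *
from workcell import camera,readout
d=camera("wrist"); np.set_printoptions(suppress=True,precision=4)
im=d["pixels"][:,:,::-1].copy(); t=camera("top")["pixels"][:,:,::-1]
p=[.6892,-.0292,-.1275]
for U,Y,N in [((-120,-18,-18,-120),(84,84,108,108),(38,)*4),((-122,30,30,-122),(56,56,136,136),(10,)*4)]:
    q=np.round(proj(d,slope(p,U,Y,N))).astype(int); cv2.polylines(im,[q.reshape(-1,1,2)],True,(255,0,0),1)
cv2.imwrite("pics/w1.png",np.hstack([im[:,80:560],cv2.copyMakeBorder(cv2.resize(t[150:310,190:430],(320,213)),0,267,0,0,0)]))
E
python3 st.py .653 .0722 .1338
```

```text
clock: 11.38
tool_pos: [0.6522, 0.0728, 0.3692]
tool_rot: [[-0.13, -0.991, -0.002], [-0.991, 0.13, -0.0], [0.001, 0.002, -1.0]]
wrist_force: [-0.2, 0.0, 0.7]
finger_gap: 0.999
t 11.47 tcp [0.6517 0.072  0.3701] yaw -97.56 F [-0.17 -0.07 -0.07] M [-0.03 -0.04 -0.01] gap 1.0
tool shift mm [-0.4 -1.3 81.3]
```

View pics/w1.png

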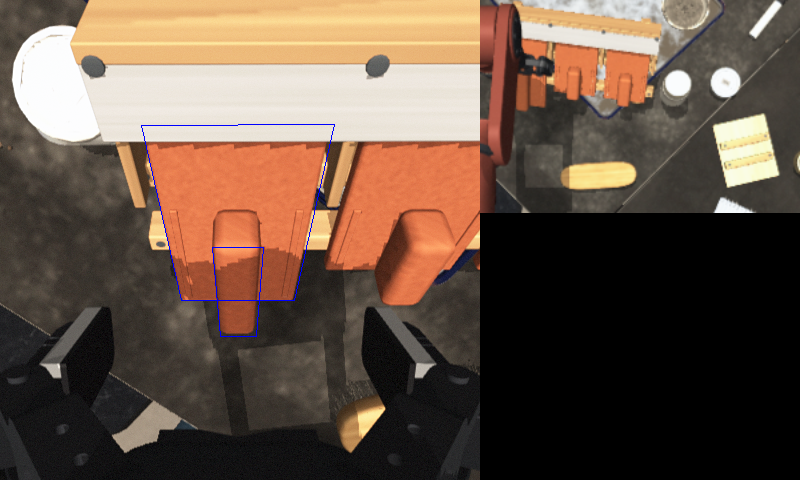

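The model outline agrees with the tile's tail edge and rib at about (238,335) to within a few pixels. The brush lies on the bench at (600,175) in the inset. I'll descend and grip the rib lightly.

```bash
python3 -m pendant '[[1,[0,-1,30],0],[1,[0,0,30],0],[1,[0,0,15],0],[1,[0,0,5],0],[1,[0,0,0],0],[0,[0,0,0],0],[0,[0,0,0],0],[0,[0,0,0],0],[0,[0,0,0],0],[0,[0,0,0],0]]' 25; python3 -m pendant '[[0,[0,0,0],0],[0,[0,0,0],0],[0,[0,0,0],0]]'; python3 st.py
```

```text
clock: 12.72
tool_pos: [0.6538, 0.073, 0.2907]
tool_rot: [[-0.131, -0.991, 0.001], [-0.991, 0.131, 0.001], [-0.001, -0.001, -1.0]]
wrist_force: [-0.5, 1.8, 1.5]
finger_gap: 0.275
clock: 13.1
tool_pos: [0.6538, 0.0729, 0.2907]
tool_rot: [[-0.131, -0.991, 0.001], [-0.991, 0.131, 0.001], [-0.001, -0.001, -1.0]]
wrist_force: [-0.3, 3.8, 3.6]
finger_gap: 0.276
t 13.1 tcp [0.6538 0.0729 0.2907] yaw -97.52 F [-0.26  3.79  3.58] M [0.51 0.07 0.03] gap 0.276
```

```bash
cat > path.py <<'E'
from h import *
p=[.6892,-.0292,-.1275]
G0=np.array([.6538,.0729,.1357]); L=(rz(p[2]).T@(G0-[p[0],p[1],.13]))*1000
u=L[0]*np.cos(A)+L[2]*np.sin(A); n=-L[0]*np.sin(A)+L[2]*np.cos(A); print("u n y",u,n,L[1])
X,Z=u-48,n
prev=np.array([L[0],L[2]])
for f in np.radians([0,5,10,15,20,25,30,34,37.8,41]):
    e=np.array([np.cos(f),-np.sin(f)]);m=np.array([np.sin(f),np.cos(f)])
    Hu=48+7*np.degrees(f)/37.8; Hn=15-(10-m[0]*(30-Hu))/m[1]
    H=np.array([Hu,Hn]);g=H+X*e+Z*m;N=H-48*e-12*m; T=H+10*m
    w=np.array([g[0]*np.cos(A)-g[1]*np.sin(A),g[0]*np.sin(A)+g[1]*np.cos(A)])
    print(round(np.degrees(f),1),"H",H.round(1),"nib",N.round(1),"top",T.round(1),"G rack x,z",w.round(1),"step",(w-prev).round(1)); prev=w
E
python3 path.py
```

```text
u n y -34.50003880674674 33.99091043624194 96.76996088688033
0.0 H [48.  5.] nib [ 0. -7.] top [48. 15.] G rack x,z [-51.2   9.6] step [-3.1  3.9]
5.0 H [48.9  3.3] nib [ 0.1 -4.5] top [49.8 13.3] G rack x,z [-51.1  16.5] step [0.  6.8]
10.0 H [49.9  1.3] nib [ 0.5 -2.1] top [51.6 11.2] G rack x,z [-50.3  23.2] step [0.9 6.7]
15.0 H [50.8 -0.9] nib [ 1.3 -0.1] top [53.4  8.7] G rack x,z [-48.5  29.7] step [1.7 6.6]
20.0 H [51.7 -3.5] nib [2.5 1.6] top [55.1  5.9] G rack x,z [-45.9  36. ] step [2.6 6.3]
25.0 H [52.6 -6.6] nib [4.1 2.8] top [56.9  2.5] G rack x,z [-42.4  41.9] step [3.6 5.9]
30.0 H [ 53.6 -10.1] nib [6.  3.5] top [58.6 -1.5] G rack x,z [-37.8  47.3] step [4.5 5.4]
34.0 H [ 54.3 -13.5] nib [7.8 3.4] top [59.9 -5.2] G rack x,z [-33.4  51.1] step [4.4 3.8]
37.8 H [ 55. -17.] nib [9.7 2.9] top [61.1 -9.1] G rack x,z [-28.6  54.2] step [4.8 3.1]
41.0 H [ 55.6 -20.5] nib [11.5  1.9] top [ 62.2 -13. ] G rack x,z [-24.   56.4] step [4.6 2.2]
```

The grip is about 10 mm headward of the centre of mass, because the vertical offset moves it up the slope. I'll re-grip about 14 mm further down the slope.

```bash
python3 -m pendant '[[0.5,[0,0,0],0],[0.5,[0,0,0],0],[0.5,[0,11,9],0],[0.5,[0,0,0],0],[0,[0,0,0],0],[0,[0,0,0],0],[0,[0,0,0],0],[0,[0,0,0],0]]' 25; python3 st.py
```

```text
clock: 14.1
tool_pos: [0.6426, 0.0742, 0.281]
tool_rot: [[-0.131, -0.991, -0.001], [-0.991, 0.131, 0.0], [-0.0, 0.001, -1.0]]
wrist_force: [-1.4, 1.0, -1.1]
finger_gap: 0.276
t 14.1 tcp [0.6426 0.0742 0.281 ] yaw -97.52 F [-1.37  0.95 -1.1 ] M [0.09 0.18 0.04] gap 0.276
```

```bash
sed -i 's/G0=np.array(.*); L=/G0=np.array([.6426,.0742,.123]); L=/' path.py; python3 path.py
```

```text
u n y -51.193302980764535 30.870527320837198 96.6352744749716
0.0 H [48.  5.] nib [ 0. -7.] top [48. 15.] G rack x,z [-62.4  -3.1] step [-3.1  3.9]
5.0 H [48.9  3.3] nib [ 0.1 -4.5] top [49.8 13.3] G rack x,z [-63.5   4.8] step [-1.   7.8]
10.0 H [49.9  1.3] nib [ 0.5 -2.1] top [51.6 11.2] G rack x,z [-63.6  12.6] step [-0.1  7.8]
15.0 H [50.8 -0.9] nib [ 1.3 -0.1] top [53.4  8.7] G rack x,z [-62.7  20.4] step [0.9 7.8]
20.0 H [51.7 -3.5] nib [2.5 1.6] top [55.1  5.9] G rack x,z [-60.9  27.9] step [1.9 7.5]
25.0 H [52.6 -6.6] nib [4.1 2.8] top [56.9  2.5] G rack x,z [-58.   35.2] step [2.9 7.2]
30.0 H [ 53.6 -10.1] nib [6.  3.5] top [58.6 -1.5] G rack x,z [-53.9  41.9] step [4.  6.8]
34.0 H [ 54.3 -13.5] nib [7.8 3.4] top [59.9 -5.2] G rack x,z [-49.9  46.9] step [4.1 5. ]
37.8 H [ 55. -17.] nib [9.7 2.9] top [61.1 -9.1] G rack x,z [-45.3  51.1] step [4.6 4.2]
41.0 H [ 55.6 -20.5] nib [11.5  1.9] top [ 62.2 -13. ] G rack x,z [-40.8  54.2] step [4.5 3.1]
```

```bash
python3 -m pendant '[[0,[0,1.5,-4],0],[0,[0,0.5,-4],0],[0,[0,0.5,-4],0],[0,[0,0,-4],0],[0,[0,0,-4],0]]'; python3 -m pendant '[[0,[0,-0.5,-4],0],[0,[0,-0.5,-4],0],[0,[0,-1,-3.8],0],[0,[0,-1,-3.8],0],[0,[0,0,0],0]]';  python3 - <<'E'
from workcell import camera
import cv2,pickle
d=camera("side");pickle.dump(d,open("s1.pkl","wb"))
cv2.imwrite("pics/r1.png",cv2.resize(d["pixels"][190:350,210:390,::-1],None,fx=3.3,fy=3.3,interpolation=cv2.INTER_CUBIC))
E
python3 st.py
```

```text
clock: 14.72
tool_pos: [0.6399, 0.0744, 0.301]
tool_rot: [[-0.131, -0.991, -0.001], [-0.991, 0.131, -0.0], [0.0, 0.001, -1.0]]
wrist_force: [-0.3, -0.6, -6.0]
finger_gap: 0.276
clock: 15.35
tool_pos: [0.6419, 0.0742, 0.3159]
tool_rot: [[-0.13, -0.991, -0.006], [-0.991, 0.13, -0.0], [0.001, 0.006, -1.0]]
wrist_force: [-6.9, -0.0, -6.3]
finger_gap: 0.278
t 15.4 tcp [0.6419 0.0742 0.3159] yaw -97.49 F [-7.49  0.29 -6.56] M [0.11 1.23 0.07] gap 0.281
```

View pics/r1.png

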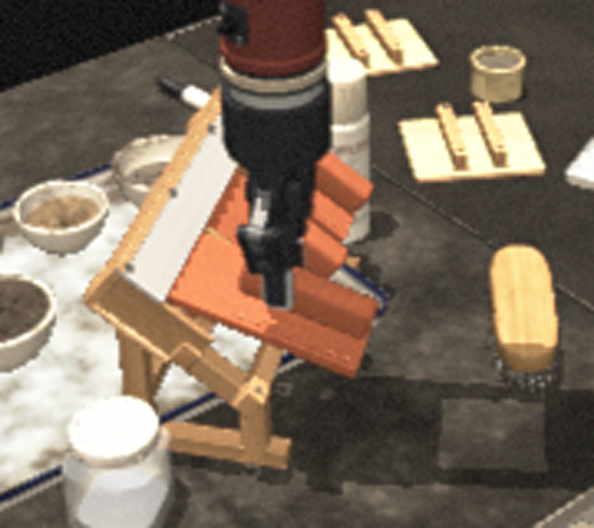

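```bash
cat > tfit.py <<'E'
from h import *
import sys,pickle
d=pickle.load(open(sys.argv[1],"rb")); p=[.6892,-.0292,-.1275]
hsv=cv2.cvtColor(d["pixels"],cv2.COLOR_RGB2HSV); O=(hsv[...,0]<=12)&(hsv[...,1]>130)&(hsv[...,2]>50)
ign=np.zeros((480,640),bool); ign[190:284,280:303]=1
W=slice(255,310),slice(255,335)
def render(v):
    m=np.zeros((480*S,640*S),np.uint8); f=np.radians(v[2])
    for yb in (-96,0):
        for b in (box((-82,yb-40,0),(48,yb+40,10)),box((-80,yb-12,10),(-18,yb+12,38))): fill(m,d,slope(p,*b.T),1)
    for b in (box((-170,56,0),(0,136,10)),box((-168,84,10),(-66,108,38))):
        u=v[0]+b[:,0]*np.cos(f)+b[:,2]*np.sin(f); n=v[1]-b[:,0]*np.sin(f)+b[:,2]*np.cos(f)
        fill(m,d,slope(p,u,b[:,1],n),1)
    fill(m,d,slope(p,*box((30,-150,15),(64,150,17)).T),0)
    return cv2.resize(m.astype(np.float32),(640,480),interpolation=cv2.INTER_AREA)
def cost(v): return (np.abs(render(v)-O)*~ign)[W].sum()
x0=np.array([float(a) for a in sys.argv[2:5]])
b=min((minimize(cost,x0+np.array([a,c,g]),method="Nelder-Mead",options=dict(initial_simplex=x0+[a,c,g]+np.vstack([np.zeros(3),np.diag([3,3,5])]))) for a,c,g in [(0,0,0),(3,2,-5),(-3,-2,4)]),key=lambda r:r.fun)
print("H,phi",b.x.round(1),b.fun,"start cost",cost(x0)); f=np.radians(b.x[2]);e=np.array([np.cos(f),-np.sin(f)]);m=np.array([np.sin(f),np.cos(f)])
print("nib",(b.x[:2]-48*e-12*m).round(1),"nibhead",(b.x[:2]-40*e-12*m).round(1),"top",(b.x[:2]+10*m).round(1),"strip gap",round(((np.array([30,15])-b.x[:2])@m-10),1))
E
python3 tfit.py s1.pkl 52 -3 19
```

```text
H,phi [52.7  0.9 18.2] 117.125 start cost 146.5625
nib [3.4 4.5] nibhead [11.  2.] top [55.9 10.4] strip gap -3.7
```

```bash
python3 -m pendant '[[0,[0,1,0],0],[0,[0,1,0],0],[0,[0,0,0],0]]'; python3 st.py;  python3 -m pendant '[[0,[0,0,-2],0],[0,[0,0,-2],0],[0,[0,0,0],0]]'; python3 st.py
```

```text
clock: 15.78
tool_pos: [0.641, 0.0742, 0.3167]
tool_rot: [[-0.131, -0.991, -0.001], [-0.991, 0.131, -0.0], [0.0, 0.001, -1.0]]
wrist_force: [-4.0, -0.3, -8.8]
finger_gap: 0.277
t 15.78 tcp [0.641  0.0742 0.3167] yaw -97.51 F [-3.97 -0.26 -8.79] M [0.04 0.89 0.04] gap 0.277
clock: 16.15
tool_pos: [0.6414, 0.0743, 0.3214]
tool_rot: [[-0.131, -0.991, 0.001], [-0.991, 0.131, -0.0], [0.0, -0.001, -1.0]]
wrist_force: [-3.7, -1.0, -6.6]
finger_gap: 0.278
t 16.15 tcp [0.6414 0.0743 0.3214] yaw -97.52 F [-3.67 -0.97 -6.58] M [0.01 0.83 0.06] gap 0.278
```

```bash
python3 -m pendant '[[0,[0,-1,-3.5],0],[0,[0,-1.5,-3.5],0],[0,[0,-2,-3],0],[0,[0,0,0],0]]'; python3 st.py;  python3 - <<'E'
from workcell import camera
import pickle
pickle.dump(camera("side"),open("s2.pkl","wb"))
E
python3 tfit.py s2.pkl 54 -8 30
```

```text
clock: 16.65
tool_pos: [0.6448, 0.0739, 0.3306]
tool_rot: [[-0.13, -0.991, -0.005], [-0.991, 0.13, 0.0], [0.0, 0.005, -1.0]]
wrist_force: [-7.1, 0.7, -4.9]
finger_gap: 0.274
t 16.65 tcp [0.6448 0.0739 0.3306] yaw -97.5 F [-7.12  0.73 -4.86] M [0.04 1.41 0.07] gap 0.274
H,phi [48.9 -4.  29.7] 87.9375 start cost 141.5625
nib [1.3 9.3] nibhead [8.2 5.4] top [53.9  4.6] strip gap -2.8
```

```bash
python3 -m pendant '[[0,[0,1,1.2],0],[0,[0,1,1.2],0],[0,[0,0,0],0]]'; python3 st.py;  python3 -m pendant '[[0,[0,4,0.5],0],[0,[0,6,0.8],0],[0,[0,0,0],0]]'; python3 st.py
```

```text
clock: 17.08
tool_pos: [0.6438, 0.074, 0.3299]
tool_rot: [[-0.131, -0.991, 0.001], [-0.991, 0.131, -0.0], [0.0, -0.001, -1.0]]
wrist_force: [-7.5, -0.8, -1.6]
finger_gap: 0.276
t 17.07 tcp [0.6438 0.074  0.3299] yaw -97.5 F [-7.49 -0.84 -1.65] M [-0.05  1.06  0.1 ] gap 0.276
clock: 17.45
tool_pos: [0.6339, 0.0754, 0.3282]
tool_rot: [[-0.131, -0.991, 0.002], [-0.991, 0.131, 0.0], [-0.001, -0.002, -1.0]]
wrist_force: [0.2, -0.6, -3.0]
finger_gap: 0.277
t 17.45 tcp [0.6339 0.0754 0.3282] yaw -97.51 F [ 0.18 -0.6  -2.99] M [ 0.01 -0.    0.01] gap 0.277
```

The tile now hangs free: the force shows only its weight, about 3 N. I'll draw it out along its own line.

```bash
python3 -m pendant '[[0,[0,8,1],0],[0,[0,9,1.2],0],[0,[0,0,0],0]]'; python3 -m pendant '[[0,[0,12,1.5],0],[0,[0,15,2],0],[0,[0,15,2],0],[0,[0,15,0],0],[0,[0,0,-10],0],[0,[0,0,-30],0],[0,[0,0,0],0]]'; python3 - <<'E'
from workcell import camera
import cv2
d=camera("side")
cv2.imwrite("pics/r2.png",cv2.resize(d["pixels"][170:350,210:410,::-1],None,fx=3,fy=3,interpolation=cv2.INTER_CUBIC))
E
python3 st.py .511 -.363 .2
```

```text
clock: 17.82
tool_pos: [0.616, 0.0777, 0.3246]
tool_rot: [[-0.131, -0.991, -0.001], [-0.991, 0.131, 0.0], [0.0, 0.001, -1.0]]
wrist_force: [-1.0, -0.6, -2.8]
finger_gap: 0.278
clock: 18.7
tool_pos: [0.5623, 0.0849, 0.3637]
tool_rot: [[-0.131, -0.991, 0.01], [-0.991, 0.131, 0.0], [-0.001, -0.009, -1.0]]
wrist_force: [0.2, 0.0, -2.4]
finger_gap: 0.277
t 18.75 tcp [0.5615 0.0849 0.3617] yaw -97.52 F [ 0.25 -0.1  -3.84] M [-0.01  0.07  0.01] gap 0.276
tool shift mm [450.7  -8.5   6.4]
```

View pics/r2.png

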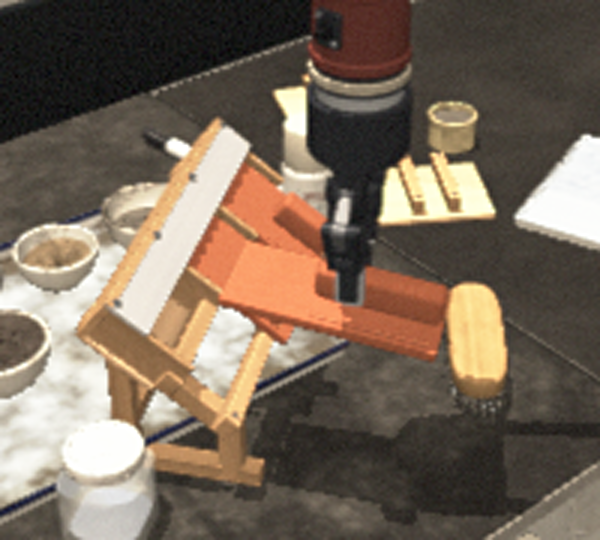

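The tile is out, nearly level with its tail about 8° down. The two short tiles still hang, and the brush stands on the bench at (478,345) in the crop. I'll carry the tile to the stand.

```bash
python3 -m pendant '[[0,[0,20,-25],0],[0,[10,15,-25],0],[0,[40,0,-10],0],[0,[50,0,0],-0.06],[0,[50,0,0],-0.06],[0,[50,0,0],-0.06],[0,[50,0,0],-0.06],[0,[50,0,0],-0.06],[0,[30,0,0],-0.054],[0,[0,0,0],0]]'; python3 - <<'E'
import numpy as np,pickle
from h import *
from workcell import camera,outline_of
d=camera("top"); 
# stand re-measured without the brush
h=cv2.cvtColor(d["pixels"],cv2.COLOR_RGB2HSV)
for o in outline_of("top","stand")[:2]:
    r=cv2.minAreaRect(cv2.findNonZero(o["mask"].astype(np.uint8))); q=np.array([ray(d,u,.008)[:2] for u in cv2.boxPoints(r)])
    print(round(o["conf"],2),ray(d,r[0],.008)[:2].round(4),q.round(4).tolist())
a=d["pixels"][225:305,350:430,::-1]; cv2.imwrite("pics/stand.png",cv2.resize(a,None,fx=6,fy=6,interpolation=cv2.INTER_CUBIC)); pickle.dump(d,open("t1.pkl","wb"))
E
python3 st.py .511 -.363 .2
```

```text
clock: 20.0
tool_pos: [0.5213, -0.241, 0.4178]
tool_rot: [[0.218, -0.976, -0.002], [-0.976, -0.218, 0.0], [-0.001, 0.001, -1.0]]
wrist_force: [-0.3, 0.9, -3.3]
finger_gap: 0.278
0.92 [ 0.6343 -0.5618] [[0.6745, -0.4875], [0.7156, -0.5903], [0.5941, -0.6359], [0.5536, -0.5335]]
0.49 [ 0.5184 -0.4034] [[0.5837, -0.3776], [0.5865, -0.4225], [0.4536, -0.429], [0.4509, -0.3844]]
t 20.1 tcp [ 0.5212 -0.2387  0.418 ] yaw -77.3 F [ 0.67  0.65 -3.41] M [ 0.    0.02 -0.01] gap 0.277
tool shift mm [119.2  37.2  62.7]
```

View pics/stand.png

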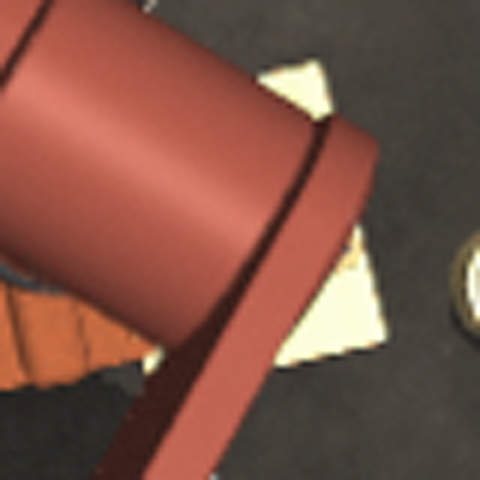

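The arm hides the stand from the top camera. I'll measure it from the earlier unobstructed pictures (w1 inset and b1).

```bash
cat > sfit.py <<'E'
from h import *
import pickle
D=pickle.load(open("D0.pkl","rb"))
t=np.zeros((480,640,3),np.uint8); t[150:310,190:430]=cv2.resize(cv2.imread("pics/w1.png")[:213,480:800],(240,160),interpolation=cv2.INTER_AREA)
s=np.zeros((480,640,3),np.uint8); s[150:350,200:450]=cv2.resize(cv2.imread("pics/b1.png")[:400,:500],(250,200),interpolation=cv2.INTER_AREA)
I={"top":t,"side":s}; Wn={"top":(slice(228,300),slice(352,424)),"side":(slice(212,255),slice(325,385))}
O={}
for c in I:
    h=cv2.cvtColor(I[c],cv2.COLOR_BGR2HSV); O[c]=(h[...,0]>8)&(h[...,0]<40)&(h[...,1]>40)&(h[...,2]>90)
    if c=="side": O[c][:222,:]&=False
def r(c,v):
    m=np.zeros((480*S,640*S),np.uint8)
    for b in (box((-.065,-.055,0),(.065,.055,.008)),box((-.027,-.05,0),(-.013,.05,.028)),box((.013,-.05,0),(.027,.05,.028))):
        fill(m,D[c],b@rz(v[2]).T+[v[0],v[1],0],1)
    o=cv2.resize(m.astype(np.float32),(640,480),interpolation=cv2.INTER_AREA)
    if c=="side": o[:222]=0
    return o
x0=np.array([.511,-.363,.22]); sx=x0+np.vstack([np.zeros(3),np.diag([.01,.01,.1])])
for cs in (("top",),("side",),("top","side")):
    b=minimize(lambda v:sum(np.abs(r(c,v)-O[c])[Wn[c]].sum() for c in cs),x0,method="Nelder-Mead",options=dict(initial_simplex=sx)); print(cs,b.x.round(4),np.degrees(b.x[2]).round(2),b.fun,[O[c][Wn[c]].sum() for c in cs])
E
python3 sfit.py
```

```text
('top',) [ 0.5132 -0.3637  0.2173] 12.45 1036.8125 [np.int64(1150)]
('side',) [ 0.5111 -0.3657  0.2334] 13.37 183.875 [np.int64(734)]
('top', 'side') [ 0.5125 -0.3644  0.2187] 12.53 1225.4375 [np.int64(1150), np.int64(734)]
```

```bash
python3 -m pendant '[[0,[30,10,0],0],[0,[50,20,0],0],[0,[34,14,0],-0.002],[0,[0,0,0],0],[0,[0,0,0],0]]' >/dev/null; python3 st.py .4983 -.3676 .09; python3 - <<'E'
from workcell import camera
import cv2,numpy as np,pickle
d=camera("side");w=camera("wrist");pickle.dump((d,w),open("p1.pkl","wb"))
cv2.imwrite("pics/p1.png",np.hstack([cv2.resize(d["pixels"][120:270,290:420],(400,462)),cv2.copyMakeBorder(cv2.resize(w["pixels"],(400,300)),0,162,0,0,0)])[:,:,::-1])
E
```

```text
t 20.73 tcp [ 0.5039 -0.3583  0.4187] yaw -77.08 F [-0.55 -0.36 -3.07] M [ 0.01 -0.02 -0.01] gap 0.276
tool shift mm [  8.2   7.5 173.7]
```

View pics/p1.png

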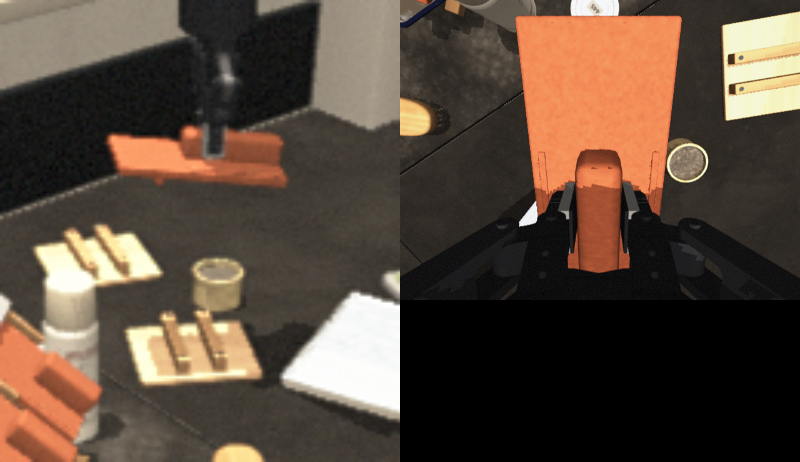

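The side view shows the tile held a few degrees tail-down. The wrist view shows it square in the jaws, with head corners at about (517,15) and (681,15). From these I'll work out where its centre is.

```bash
python3 - <<'E'
from h import *
import pickle
d,w=pickle.load(open("p1.pkl","rb"))
h=cv2.cvtColor(w["pixels"],cv2.COLOR_RGB2HSV); O=((h[...,0]<=14)&(h[...,1]>110)&(h[...,2]>60)).astype(np.uint8)
for r in (30,50,100,200): c=np.flatnonzero(O[r]); print(r,c.min(),c.max())
c=np.flatnonzero(O[:,320]); print("head row",c.min())
C=-w["R"].T@w["t"]; print("cam",C)
G=np.array([.5039,-.3583,.2637]); a=np.radians(12.9); ax=np.array([np.cos(a),np.sin(a),0]); ay=np.array([-np.sin(a),np.cos(a),0])
hs=cv2.cvtColor(d["pixels"],cv2.COLOR_RGB2HSV); Os=(hs[...,0]<=12)&(hs[...,1]>130)&(hs[...,2]>50)
def pts(v,b): # v: X of grip measured from tail(mm), n of grip, tilt tail-down deg, lateral
    f=np.radians(v[2]); e=ax*np.cos(f)+np.array([0,0,np.sin(f)]); m=-ax*np.sin(f)+np.array([0,0,np.cos(f)])
    q=b-[v[0],v[3],v[1]]; return G+(q[:,:1]*e+q[:,1:2]*ay+q[:,2:]*m)/1000
B=(box((0,-40,0),(170,40,10)),box((2,-12,10),(104,12,38)),box((122,-30,-12),(130,30,0)))
def rend(cam,v):
    m=np.zeros((480*S,640*S),np.uint8)
    for b in B: fill(m,cam,pts(v,b),1)
    return cv2.resize(m.astype(np.float32),(640,480),interpolation=cv2.INTER_AREA)
def cost(v):
    return np.abs(rend(w,v)-O)[10:290,150:490].sum()*.15+np.abs(rend(d,v)-Os)[158:185,322:388].sum()
x0=np.array([72,33,7,0.]);b=minimize(cost,x0,method="Nelder-Mead",options=dict(initial_simplex=x0+np.vstack([np.zeros(4),np.diag([5,4,4,3])])))
print(b.x.round(2),b.fun,cost(x0))
E
```

```text
30 185 450
50 186 515
100 192 535
200 51 432
head row 26
cam [ 0.57040373 -0.34274177  0.38686632]
[75.4  34.84  6.04 -0.64] 281.1812438964844 1044.8531
```

```bash
python3 st.py .5013 -.3669 .085
```

```text
t 20.82 tcp [ 0.5041 -0.358   0.419 ] yaw -77.02 F [ 0.19  0.03 -3.1 ] M [ 0.03  0.06 -0.03] gap 0.273
tool shift mm [  8.3   4.7 179. ]
```

```bash
python3 -m pendant '[[0,[4,2.5,25],0.003],[0,[4,2,45],0],[0,[0,0,45],0],[0,[0,0,35],0],[0,[0,0,20],0],[0,[0,0,9],0],[0,[0,0,0],0]]' >/dev/null; python3 st.py .5013 -.3669 .065; python3 -m pendant '[[0,[0,0,4],0],[0,[0,0,4],0],[0,[0,0,4],0],[0,[0,0,0],0]]' 20; python3 -m pendant '[[0,[0,0,2],0],[0,[0,0,2],0],[0,[0,0,0],0]]'
```

```text
t 21.7 tcp [ 0.5015 -0.3684  0.241 ] yaw -77.27 F [ 0.67 -0.46 -3.66] M [-0.01  0.03  0.05] gap 0.276
tool shift mm [-1.5 -0.1 21. ]
clock: 22.2
tool_pos: [0.5008, -0.3683, 0.2279]
tool_rot: [[0.22, -0.976, -0.001], [-0.976, -0.22, 0.001], [-0.001, 0.001, -1.0]]
wrist_force: [-0.6, -0.6, -3.7]
finger_gap: 0.274
clock: 22.58
tool_pos: [0.501, -0.3683, 0.2241]
tool_rot: [[0.22, -0.976, -0.0], [-0.976, -0.22, 0.0], [-0.0, 0.0, -1.0]]
wrist_force: [0.1, 0.4, -4.1]
finger_gap: 0.272
```

```bash
python3 -m pendant '[[0,[0,0,1.5],0],[0,[0,0,1.5],0],[0,[0,0,0],0]]'; python3 -m pendant '[[0,[0,0,1],0],[0,[0,0,1],0],[0,[0,0,0],0]]'; python3 st.py
```

```text
clock: 22.95
tool_pos: [0.501, -0.3683, 0.2212]
tool_rot: [[0.22, -0.976, -0.0], [-0.976, -0.22, 0.0], [-0.0, 0.0, -1.0]]
wrist_force: [-0.0, 0.0, -2.9]
finger_gap: 0.279
clock: 23.32
tool_pos: [0.5012, -0.3685, 0.22]
tool_rot: [[0.22, -0.975, 0.0], [-0.975, -0.22, -0.0], [0.0, -0.0, -1.0]]
wrist_force: [-1.4, 1.1, 0.8]
finger_gap: 0.275
t 23.32 tcp [ 0.5012 -0.3685  0.22  ] yaw -77.29 F [-1.37  1.14  0.79] M [0.19 0.23 0.02] gap 0.275
```

```bash
python3 -m pendant '[[0,[0,0,0.8],0],[0,[0,0,0.8],0],[0,[0,0,0],0]]'; python3 -m pendant '[[0.285,[0,0,0],0],[0.29,[0,0,0],0],[0.295,[0,0,0],0],[0.3,[0,0,0],0],[0.31,[0,0,0],0],[0.32,[0,0,0],0],[0.33,[0,0,0],0],[0.35,[0,0,0],0]]'; python3 st.py; python3 -m pendant '[[0.5,[0,0,0],0],[0.8,[0,0,0],0],[0.8,[0,0,0],0],[0.8,[0,0,-20],0],[0.8,[0,0,-50],0],[0.8,[0,0,-60],0],[0.8,[0,0,-50],0]]'
```

```text
clock: 23.7
tool_pos: [0.5014, -0.3686, 0.2199]
tool_rot: [[0.22, -0.975, -0.0], [-0.975, -0.22, 0.0], [-0.0, 0.0, -1.0]]
wrist_force: [-3.4, 4.2, 8.8]
finger_gap: 0.277
clock: 24.7
tool_pos: [0.5011, -0.3684, 0.2178]
tool_rot: [[0.22, -0.975, 0.0], [-0.975, -0.22, -0.0], [0.0, -0.0, -1.0]]
wrist_force: [-0.0, 0.1, 0.2]
finger_gap: 0.349
t 24.7 tcp [ 0.5011 -0.3684  0.2178] yaw -77.29 F [-0.05  0.06  0.2 ] M [ 0.02 -0.03 -0.04] gap 0.349
clock: 25.58
tool_pos: [0.5012, -0.3685, 0.4023]
tool_rot: [[0.22, -0.975, 0.003], [-0.975, -0.22, -0.003], [0.003, -0.002, -1.0]]
wrist_force: [-0.0, -0.6, -0.7]
finger_gap: 0.801
```

```bash
python3 -m pendant '[[0.8,[-30,20,-10],0],[0.8,[-55,20,0],0],[0.8,[-58,10,0],0],[0.8,[-58,0,0],0],[0.8,[-58,0,0],0],[0.8,[-58,0,0],0],[0.8,[-58,0,0],0],[0.8,[-58,0,0],0],[0.8,[0,0,0],0]]'|head -2; cat > fin.py <<'E'
from h import *
from workcell import camera
D={c:camera(c) for c in("top","side")}
O={}
for c in D:
    h=cv2.cvtColor(D[c]["pixels"],cv2.COLOR_RGB2HSV); O[c]=(h[...,0]<=12)&(h[...,1]>130)&(h[...,2]>50)
W={"top":(slice(215,310),slice(345,440)),"side":(slice(195,260),slice(315,400))}
def rend(c,v):
    m=np.zeros((480*S,640*S),np.uint8)
    for b in (box((-85,-40,28),(85,40,38)),box((-83,-12,38),(19,12,66))):
        fill(m,D[c],(b/1000)@rz(v[2]).T+[v[0],v[1],0],1)
    return cv2.resize(m.astype(np.float32),(640,480),interpolation=cv2.INTER_AREA)
x0=np.array([.512,-.3665,.22])
for cs in(("top",),("side",),("top","side")):
    f=lambda v:sum(np.abs(rend(c,v)-O[c])[W[c]].sum() for c in cs)
    b=minimize(f,x0,method="Nelder-Mead",options=dict(initial_simplex=x0+np.vstack([np.zeros(3),np.diag([.006,.006,.05])])))
    S0=np.array([.512,-.3645]);a=.22;dd=(b.x[:2]-S0)*1000
    print(cs,b.x.round(4),"fun",b.fun,"area",[O[c][W[c]].sum() for c in cs],"stand-frame off",(rz(a)[:2,:2].T@dd).round(1))
cv2.imwrite("pics/fin.png",np.hstack([cv2.resize(D["top"]["pixels"][140:320,170:480],(440,255)),cv2.resize(D["side"]["pixels"][180:350,200:410],(360,291))[:255]])[:,:,::-1])
E
python3 fin.py
```

```text
clock: 26.7
tool_pos: [0.3558, 0.0462, 0.4091]
('top',) [ 0.5163 -0.3662  0.2296] fun 915.8125 area [np.int64(1072)] stand-frame off [ 3.8 -2.6]
('side',) [ 0.5158 -0.3679  0.2283] fun 148.875 area [np.int64(910)] stand-frame off [ 3.  -4.1]
('top', 'side') [ 0.5157 -0.3662  0.2099] fun 1070.375 area [np.int64(1072), np.int64(910)] stand-frame off [ 3.3 -2.4]
```

View pics/fin.png

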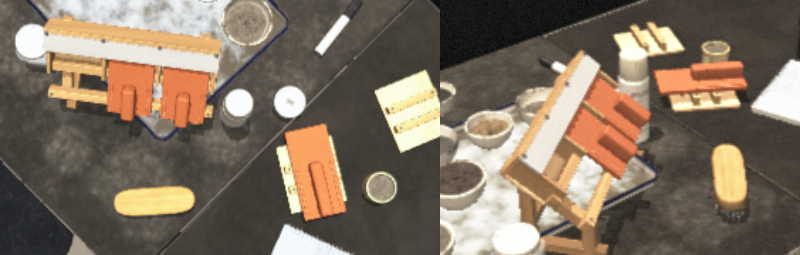

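```bash
sed -i 's/<=12)&(h\[...,1\]>130)&(h\[...,2\]>50)/<=13)\&(h[...,1]>115)\&(h[...,2]>40)/' fin.py; sed -i 's/^cv2.imwrite.*//' fin.py; cat >> fin.py <<'E'
d=D["top"]; h=cv2.cvtColor(d["pixels"],cv2.COLOR_RGB2HSV); q=proj(d,[[.516,-.366,.038],[.55,-.36,.038],[.54,-.385,.038],[.5,-.34,.038]]).astype(int)
print([(x,h[y,x].tolist()) for x,y in q.tolist() for y in [y]])
from scipy.ndimage import label
im=d["pixels"][:,:,::-1].copy()
def poly(P,col): cv2.polylines(big,[np.round((proj(d,P)-[345,215])*6+2.5).astype(int).reshape(-1,1,2)],True,col,1)
big=cv2.resize(im[215:310,345:440],None,fx=6,fy=6,interpolation=cv2.INTER_CUBIC)
v=b.x
for z in(.038,): poly(np.array([[-85,-40,38],[85,-40,38],[85,40,38],[-85,40,38]])/1000@rz(v[2]).T+[v[0],v[1],0],(255,0,0))
poly(np.array([[-65,-55,8],[65,-55,8],[65,55,8],[-65,55,8]])/1000@rz(.22).T+[.512,-.3645,0],(0,255,0))
cv2.imwrite("pics/fin2.png",big)
E
python3 fin.py
```

```text
('top',) [ 0.516  -0.3665  0.2243] fun 120.25 area [np.int64(1881)] stand-frame off [ 3.4 -2.8]
('side',) [ 0.5145 -0.3675  0.2118] fun 141.9375 area [np.int64(950)] stand-frame off [ 1.7 -3.4]
('top', 'side') [ 0.5158 -0.3665  0.2249] fun 263.8125 area [np.int64(1881), np.int64(950)] stand-frame off [ 3.3 -2.8]
[(391, [12, 158, 251]), (389, [12, 156, 251]), (398, [13, 152, 251]), (382, [13, 154, 251])]
```

View pics/fin2.png

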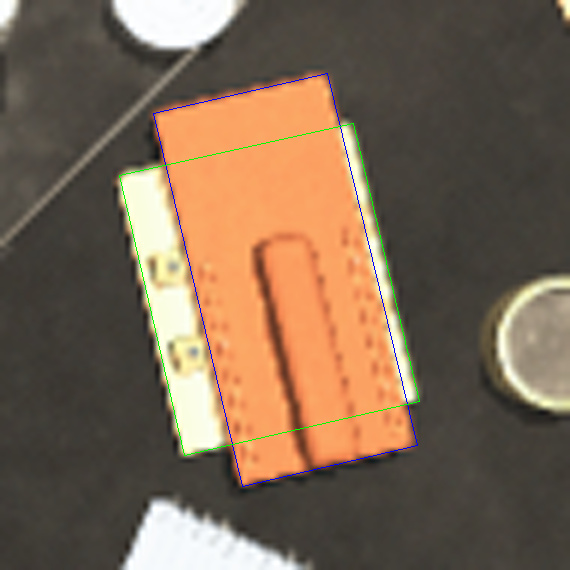

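The tile outline fits well. The tile is about 3 mm off centre along the stand and 3 mm across, and parallel within about 0.3°. The arm is clear, so I'm handing in.

```bash
python3 st.py; python3 -c "
from workcell import workorder
print(workorder.finish_job())"; python3 st.py
```

```text
t 26.9 tcp [0.3573 0.0422 0.4086] yaw -77.37 F [-1.39 -0.2  -0.05] M [ 0.03  0.02 -0.01] gap 0.799
the job is handed in; nothing more can be done
None
the job is handed in; nothing more can be done
```

The job is done and handed in at about 27 s. The brush went onto the bench in front of the rack first. Then I unhooked the long tile by raising its tail about 30° under the strip, drew it out, and laid it across the stand's bearers.

**Last checks:**
- **Tile:** it lies rib upward across the stand's two bearers. The final fit puts it about 3 mm off the stand's centre each way and parallel within about 0.3°. It was released with almost no load, and a flat-tile model fitted both views.
- **Other things:** in the last pictures the brush stands bristles down and clear of the stand, both short tiles still hang, and nothing else looks moved. I checked these by eye only.
- **Robot:** the arm was clear of everything at hand-in.

**Disagreements and side effects:**
- **Measurements:** the side-camera fit of the tile during unhooking read about 3 mm too high against the strip. I went by the wrist force instead.
- **Unhooking force:** the wrist force reached about 10 N while the tile was being turned, from contact or friction at the head.
- **Regrip:** I gripped the rib twice, because the first grip was too far towards the head.
- **Setting down:** I pressed with about 10 N before letting the tile go.

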